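# Clear the charging pad and put the bike light on it

## Task

Put the bike light on charge: push the sunglasses case off the charging pad and along the ledge until its whole long side lies flush against the birch stop, then push the red bike light to the middle of the pad, inside the white ring. Slide both along the ledge with the fingers without picking them up or tipping them, and leave everything else where it stands.

Things in the scene. Friction and masses are not known exactly. Their poses are not given: they have to be found in the camera images.
- pad: Round dark grey silicone charging pad, 104 mm across, let in flush with the oak ledge and fixed, with a thin white ring of 62 mm diameter printed around its middle. Nothing to catch on: things slide over it. Origin: its centre, at the height of the ledge.
- stop: Fixed low birch strip, a parking stop: 320 mm long (its x), 18 mm thick (its y), 30 mm high, with two brass screw heads. It runs roughly away from the robot, up to 0.12 rad askew, at the left or the right side of the pad. Origin: centre of its underside, on the ledge.
- case: Loose navy plastic sunglasses case, shut, 160 mm long (its x), 66 mm wide (its y), 44 mm high, about 150 g, with rounded edges and a small steel clasp on one long side; at the start it lies across the charging pad, askew. Origin: centre of its underside, on the ledge.
- light: Loose round bike light, red puck with a black foot, flat on the ledge, 56 mm diameter and 26 mm high with upright sides, about 90 g; it starts on the other side of the pad from the stop. Origin: centre of its underside.
- bowl: Bystander, loose: glass catch-all bowl, 130 mm across, 50 mm high, beyond the pad. Origin: on its underside, on the ledge.
- caddy: Bystander, loose: green metal tea caddy with a steel lid, 68 mm diameter, 100 mm high, beyond the work on the right. Origin: on its underside, on the ledge.
- sanitiser: Bystander, loose: small clear bottle with a paper band, 56 mm diameter, 110 mm high, beyond the work on the left. Origin: on its underside, on the ledge.
- tin: Bystander, loose: round aluminium mint tin, 56 mm diameter, 22 mm high, beyond the pad to the right. Origin: on its underside, on the ledge.
- tape: Bystander, loose: yellow tape measure, 50 x 50 x 26 mm, beyond the pad to the left. Origin: on its underside, on the ledge.
- sealcase: Bystander, loose: black seal case, 70 x 24 x 20 mm, between robot and work, on the right. Origin: on its underside, on the ledge.
- doorkey: Bystander, loose: brass door key with a blue tag, 95 mm long, 6 mm high, between robot and work, on the left. Origin: on its underside, on the ledge.
There are look-alikes about, which are no part of the job. Several things have the shape of the light; the one meant has the colours described above.

How it is judged (in metres and radians):
On the way, in this order (a step that is already met when the one before it is completed fails the run):
1. the sunglasses case lies flush against the birch stop (y of case in the frame of stop between -0.048 and 0.048 m and x of case in the frame of stop between -0.09 and 0.09 m and angle between the x axis of case and the x axis of stop, either way round below 0.06 rad and height (world z) of case below 0.006 m and angle between case's own z axis and vertical below 0.06 rad and linear speed of case below 0.02 m/s), for 0.2 s.
2. the bike light stands in the middle of the charging pad (horizontal distance between light and pad below 0.015 m and height (world z) of light below 0.006 m and angle between light's own z axis and vertical below 0.06 rad and linear speed of light below 0.02 m/s), for 0.2 s.
At the end, for the whole second after the job is handed in: The case lies flat with a long side against the stop (gap at its middle at most 6 mm, at most 0.06 rad askew, its centre within 90 mm of the stop's centre along it); the light stands flat with its centre within 15 mm of the pad's centre; both are at rest (all of step 1 and all of step 2); the robot touches nothing.
It fails at once if the case or the light is lifted off the ledge or tipped (height (world z) of any of case, light above 0.012 m or angle between any of case, light's own z axis and vertical above 0.25 rad).
It fails at once if a bystander is moved by more than 25 mm or toppled (distance of any of bowl, caddy, sanitiser, tin, tape, sealcase, doorkey from where it was at the start of the episode above 0.025 m or angle between any of bowl, caddy, sanitiser, tin, tape, sealcase, doorkey's own z axis and vertical above 0.3 rad).
It also fails if it takes over 64 s, if anything falls off the work surface, if the arm or the gripper's body presses on something with over 40 N, if the wrist force passes 120 N, or if a joint passes its speed limit or range.

## Robot

A 6-joint arm with a two-finger parallel gripper is mounted at the origin on the work surface. World frame = base frame: x ahead of the robot, y to its left, z up, the work surface at z = 0. Lengths are in mm, angles in rad, forces in N, time in s.
With the tool pointing down it reaches from about 350 to 975 mm from the base axis. Payload 7.1 kg.
Tool frame: the origin (TCP) lies at the very end of the fingers, on their centre line; the grasp point (between the pads) lies 19 mm behind it; z points along the fingers, y is the line along which they close (so a half turn about z gives the same grasp; the last joint's range is limited). The gripper opens to 88 mm and grips with 3 to 60 N. Pads are 20 mm wide; open, the fingers measure 115 mm over their backs; the gripper's body (75 mm by 178 mm) begins 61 mm behind the grasp point.
Start: joints at [1.186, 0.423, 1.63, -0, 1.089, -0.019], TCP at [223.528, 583.644, 222.675] pointing down, gripper open.
Joint ranges: [-3, 3], [-0.9, 2.11], [0.09, 2.58], [-1.31, 4.45], [0.11, 2.69], [-2.54, 2.54]. Speed limits (rad/s): [2.39, 2.39, 3.01, 3.14, 3.14, 3.14].

## Interface

Orientations are given as a rotation vector (axis times angle).
In Python, from workcell import ctrl gives the robot as it stands. The module is installed in compiled form; this text tells all that it offers.
- The arm moves only by the shell command python3 -m inch 'ROWS'. ROWS is JSON, a list of rows, each a list of 7 numbers: the shift along the tool's x, y, z scaled (see below), then the turn, a rotation vector about the tool's x, y, z scaled (see below), then the closure, from -1 (fully open) to 1 (shut). In form: [[tx, ty, tz, wx, wy, wz, hand], ...]. A call has 1 to 10 rows; each row is the pose to reach, as a shift and turn from the pose commanded when the call began, along the tool's axes at that moment; what a row does not reach only later rows make up. The controller multiplies each number of a shift by 0.15 m and each number of a turn by pi/4 rad. A row lasts 1/8 s, in which the tool goes at most 62.5 mm and 10.7 degrees, less where a joint would pass 70% of its speed; a pose out of reach is approached as far as the arm can. A call with a number of a shift or a turn outside -1 to 1 is refused whole. A call with a gripper value outside its range is refused whole. The fingers move at their own pace and stop on an object; the grip force is fixed at half the most. Time passes only in rows, so rows that repeat a pose let the fingers close. It gives the time, the measured TCP pose, the force, the opening and the grip force at its end, in the units of the state.
- ctrl.get_obs(): the state, without advancing time (a new reading comes with each control period).
- ctrl.get_image(name): name is "scene" or "side" or "wrist"; returns the picture (400x640x3 uint8, red, green, blue); there is no depth.
- ctrl.camera_params(name): a dict with "vfov" (degrees; the focal length in pixels is half the picture's height over the tangent of half this angle, whatever the lens; pixels are square), "cx", "cy" (the principal point, pixels), "eye" and "attitude" of the camera in the world; the wrist camera has in their place "tool_from_camera" (4x4, takes a point from camera to tool coordinates, whose origin is the TCP and whose axes are the flange's). Camera axes: x right, y up, looking along -z (the intrinsics and any distortion apply to the point x, -y, -z); pixel columns grow to the right and rows downward; lengths in mm; the calibration is good to about 2 mm. The wrist camera is an equidistant fisheye: a pixel r from the principal point sees the ray r / f radians off the axis. A picture is of the moment at which its call begins: read the wrist's pose just before it. camera_params takes no time and is no camera call.
- ctrl.close_job(): hands the job in; it is judged then, once.
The state is a dict: "t": time; "qpos": joint angles; "qvel": joint speeds; "joint_torque": joint torques, N m; "ee_pos": TCP position; "orientation": TCP orientation; "ft_force": force on the tool from outside, world axes, zero at the start; "moment": the same for the moment, N m; "width": finger opening in mm; "grasp_force": force on a finger pad.
Only numpy, scipy, OpenCV 4.12 (cv2) and the standard library are available. Lean on these libraries where they do the work, as an engineer would, in place of code of your own. Each camera call takes 0.05 s, during which the arm holds its last target. There are 200 camera calls.

## Working session

There is one attempt and no reset: what is moved stays moved. The work goes in short steps, Python scripts to look and compute and a shell command to move; the robot and the scene stay as the last step left them, time stands still between calls to the robot, and variables do not carry over. Pictures are saved under pics/ and viewed, at most 10 in all, crops included, and the job is handed in when it is done.

```bash
mkdir -p pics
python3 - <<'E'
from workcell import ctrl
import cv2
for n in("scene","side"):
    cv2.imwrite(f"pics/{n}0.png",ctrl.get_image(n)[:,:,::-1]); print(n,ctrl.camera_params(n))
print(ctrl.camera_params("wrist")); print(ctrl.get_obs())
E
```

```text
scene {'vfov': 45.34993747777178, 'cx': 317.8547695075094, 'cy': 197.2761982803208, 'eye': array([1101.15052042, -594.7813083 ,  963.56760121]), 'attitude': array([0.64341227, 0.25733097, 0.72731141])}
side {'vfov': 54.20669345134853, 'cx': 318.27985103980717, 'cy': 204.5000621029774, 'eye': array([350.18777487, 649.23804031, 517.97108033]), 'attitude': array([ 0.19818287, -1.35489748, -2.55439463])}
{'vfov': 65.70646984690485, 'cx': 316.9208583941671, 'cy': 198.2451858082168, 'tool_from_camera': array([[-1.19848335e-03,  9.61810583e-01,  2.73713292e-01,
         7.51642416e+01],
       [ 9.99999278e-01,  1.13020212e-03,  4.07149117e-04,
         5.55039229e-01],
       [ 8.22489867e-05,  2.73713582e-01, -9.61811244e-01,
        -1.62049323e+02],
       [ 0.00000000e+00,  0.00000000e+00,  0.00000000e+00,
         1.00000000e+00]])}
{'t': 0.1, 'qpos': array([ 1.18603623e+00,  4.23795838e-01,  1.63059341e+00,  3.48783959e-06,
        1.08859447e+00, -1.89866581e-02]), 'qvel': array([ 1.25488524e-03, -2.01521127e-03, -7.78812764e-05, -4.18628754e-04,
        2.15346353e-03,  9.74033053e-04]), 'joint_torque': array([ 7.91726620e-05, -5.45615351e+01, -2.74323606e+01,  6.46113278e-02,
        1.87890627e-02, -6.14484907e-05]), 'ee_pos': array([223.326086  , 583.20779354, 221.96773331]), 'orientation': array([-5.71309108e-01, -3.08892122e+00,  2.13954493e-03]), 'ft_force': array([-0.27391338,  0.56714576, -0.43952941]), 'moment': array([ 0.02074813, -0.03153998, -0.00275938]), 'grasp_force': 0.0, 'width': 88.30357809002744}
```

View pics/scene0.png

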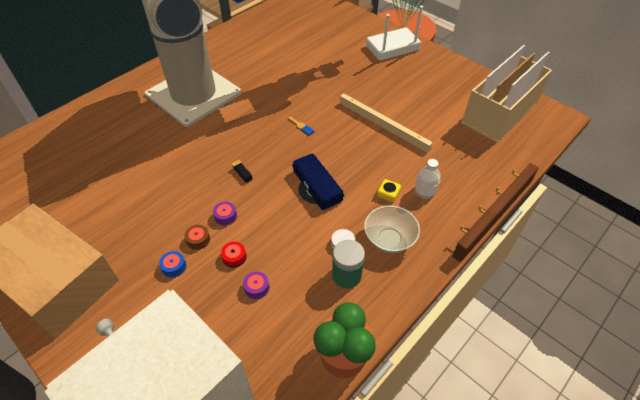

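View pics/side0.png

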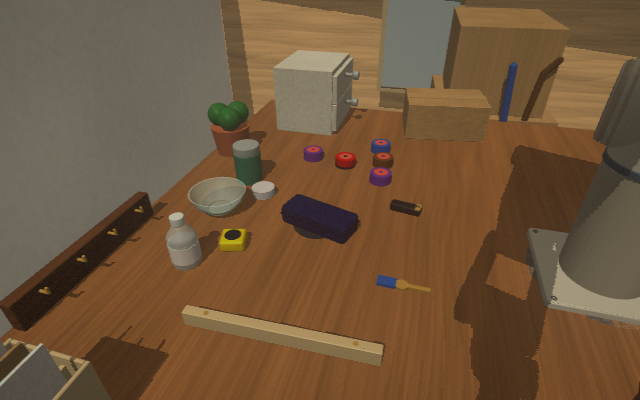

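The five puck shapes in the scene view are at (224,212) purple, (197,236) brown, (172,263) blue, (233,253) all red and (256,284) purple. Only (233,253) fits "red puck". I'll confirm it in a crop and measure with masks.

```bash
cat > h.py <<'E'
import numpy as np, cv2
from scipy.spatial.transform import Rotation as R
from workcell import ctrl
def ray(n,uv,obs=None):
    p=ctrl.camera_params(n); f=200/np.tan(np.radians(p["vfov"]/2)); uv=np.atleast_2d(uv).astype(float)
    x=uv[:,0]-p["cx"]; y=-(uv[:,1]-p["cy"])
    if n=="wrist":
        r=np.hypot(x,y)+1e-9; a=r/f; d=np.c_[np.sin(a)*x/r,np.sin(a)*y/r,-np.cos(a)]
        T=p["tool_from_camera"]; Q=R.from_rotvec(obs["orientation"]).as_matrix()
        return obs["ee_pos"]+Q@T[:3,3], d@(Q@T[:3,:3]).T
    return p["eye"],np.c_[x/f,y/f,-np.ones(len(x))]@R.from_rotvec(p["attitude"]).as_matrix().T
def plane(n,uv,z,obs=None):
    e,d=ray(n,uv,obs); return (e+d*((z-e[2])/d[:,2])[:,None])[:,:2]
def blob(m,near):
    m=cv2.morphologyEx(m.astype(np.uint8),cv2.MORPH_CLOSE,np.ones((3,3)))
    k,l,s,c=cv2.connectedComponentsWithStats(m)
    i=1+min((j for j in range(k-1) if s[j+1,4]>60),key=lambda j:np.hypot(*(c[j+1]-near)))
    cs,_=cv2.findContours((l==i).astype(np.uint8),cv2.RETR_EXTERNAL,cv2.CHAIN_APPROX_NONE)
    return l==i,max(cs,key=cv2.contourArea)[:,0]
def hsv(im): return [c.astype(int) for c in cv2.split(cv2.cvtColor(im,cv2.COLOR_RGB2HSV))]
E
python3 - <<'E'
from h import *
S={}
for n in("scene","side"):
    im=cv2.imread(f"pics/{n}0.png")[:,:,::-1].copy(); h,s,v=hsv(im); S[n]=im
    L={"scene":(233,253),"side":(345,160)}[n]; C={"scene":(318,180),"side":(319,217)}[n]; P={"scene":(385,123),"side":(280,333)}[n]
    m,c=blob(((h<6)|(h>174))&(s>200)&(v>110),L); q=plane(n,c,20); print(n,"light px",c.mean(0),len(c),cv2.minEnclosingCircle(q.astype(np.float32)))
    m,c=blob((h>105)&(h<130)&(s>120)&(v>15)&(v<140),C); q=plane(n,c,25); print("case",c.min(0),c.max(0),cv2.minAreaRect(q.astype(np.float32)))
    m,c=blob((h>14)&(h<32)&(s<150)&(v>120),P); q=plane(n,c,30); print("stop",c.min(0),c.max(0),cv2.minAreaRect(q.astype(np.float32)), cv2.boxPoints(cv2.minAreaRect(c.astype(np.float32))).round())
print("others",[(k,plane("scene",[k],z).round()) for k,z in(((224,212),26),((197,236),26),((172,263),26),((256,284),26),((391,232),25),((348,255),100),((343,240),22),((389,190),26),((242,171),20),((302,126),6),((428,182),55))])
a=cv2.resize(S["scene"][195:300,150:275],None,fx=4,fy=4); b=cv2.resize(S["scene"][145:215,280:360],None,fx=3,fy=3)
a[:b.shape[0],-b.shape[1]:]=b
cv2.imwrite("pics/crop.png",a[:,:,::-1])
E
```

```text
scene light px [232.98529412 252.92647059] 68 ((550.0361328125, -297.556640625), 32.21311950683594)
case [293 154] [343 208] ((540.2041015625, -7.110008239746094), (75.70492553710938, 178.77197265625), 72.43585205078125)
stop [340  94] [432 151] ((526.80419921875, 282.2779846191406), (328.1353454589844, 44.36763381958008), 1.864571213722229) [[337. 102.]
 [342.  92.]
 [433. 142.]
 [428. 153.]]
side light px [344.38 158.66] 50 ((547.9122314453125, -292.88739013671875), 43.03450393676758)
case [377 275] [395 286] ((374.4690246582031, 146.77557373046875), (23.68199348449707, 29.99471664428711), 89.31925964355469)
stop [181 305] [383 365] ((519.5443725585938, 304.1119689941406), (319.19818115234375, 36.54633331298828), 1.9315826892852783) [[178. 325.]
 [183. 303.]
 [384. 344.]
 [379. 366.]]
others [((224, 212), array([[ 447., -240.]])), ((197, 236), array([[ 456., -329.]])), ((172, 263), array([[ 474., -413.]])), ((256, 284), array([[ 652., -318.]])), ((391, 232), array([[781.,  -5.]])), ((348, 255), array([[ 777., -161.]])), ((343, 240), array([[712., -99.]])), ((389, 190), array([[698.,  93.]])), ((242, 171), array([[ 372., -117.]])), ((302, 126), array([[355., 126.]])), ((428, 182), array([[765., 160.]]))]
```

View pics/crop.png

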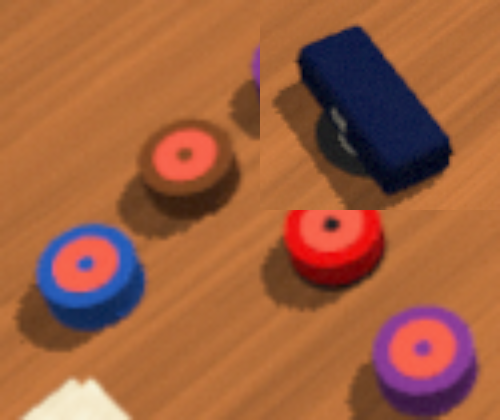

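The crop confirms the red puck with the dark foot at (233,253). The light is at about (548,-296). The case is at (540,-7), with its long axis about -17.6° from x. The stop is at (523,295), askew about 1.9°, with its near face at y≈286. The path in +y is clear of the tape and the key. I'll push with open fingers, lining the tool's y up with the stop.

```bash
cat >> h.py <<'E'
def need(x,y,z,yaw=0.033):
    o=ctrl.get_obs(); Q=R.from_rotvec(o["orientation"]); M=Q.as_matrix()
    Y=np.array([np.cos(yaw),np.sin(yaw),0]); Z=np.array([0,0,-1.]); G=np.c_[np.cross(Y,Z),Y,Z]
    print("shift",(M.T@(np.array([x,y,z])-o["ee_pos"])/150).round(3),"turn",(R.from_matrix(M.T@G).as_rotvec()/(np.pi/4)).round(3),"pos",o["ee_pos"].round(1),"F",o["ft_force"].round(1),"w",round(o["width"],1),"t",o["t"])
E
python3 -m inch '[[-1,-0.97,0,0,0,1,-1],[-1,-0.97,0,0,0,1,-1],[-1,-0.97,0,0,0,1,-1],[-1,-0.97,0,0,0,1,-1],[-1,-0.97,0,0,0,1,-1],[-1,-0.97,0,0,0,1,-1]]'
python3 -c "from h import *; need(540,-95,150)"
```

```text
t: 0.85
ee_pos: [311.5, 394.8, 222.7]
orientation: [-1.707, -2.637, -0.001]
ft_force: [0.1, 0.4, 0.7]
width: 87.7
grasp_force: 0.0
shift [-3.603  0.052  0.484] turn [ 0.    -0.     0.495] pos [311.5 394.8 222.7] F [0.1 0.4 0.7] w 87.7 t 0.85
```

```bash
python3 -m inch '[[-1,0,0,0,0,0.495,-1],[-1,0,0,0,0,0.495,-1],[-1,0,0,0,0,0.495,-1],[-1,0,0,0,0,0.495,-1]]'
python3 -c "from h import *; need(540,-95,150)"
```

```text
t: 1.35
ee_pos: [373.1, 257.1, 222.7]
orientation: [-2.186, -2.256, -0.0]
ft_force: [0.3, -0.4, -1.0]
width: 88.1
grasp_force: 0.0
shift [-2.381  1.038  0.484] turn [ 0.    -0.    -0.002] pos [373.1 257.1 222.7] F [ 0.3 -0.4 -1. ] w 88.1 t 1.35
```

```bash
python3 -m inch '[[-1,0.44,0,0,0,0,-1],[-1,0.44,0,0,0,0,-1],[-1,0.44,0,0,0,0,-1]]'
python3 -m inch '[[-1,0.44,0,0,0,0,-1],[-1,0.44,0,0,0,0,-1],[-1,0.44,0,0,0,0,-1]]'
python3 -c "
from h import *; need(540,-95,150);
o=ctrl.get_obs(); cv2.imwrite('pics/w1.png',ctrl.get_image('wrist')[:,:,::-1]); print(o['ee_pos'],o['orientation'])"
```

```text
t: 1.72
ee_pos: [444.4, 109.2, 222.8]
orientation: [2.183, 2.259, 0.001]
ft_force: [0.4, -0.7, 0.8]
width: 88.0
grasp_force: 0.0
t: 2.1
ee_pos: [515.7, -39.2, 222.6]
orientation: [2.184, 2.258, 0.001]
ft_force: [-0.2, 0.4, 0.7]
width: 88.0
grasp_force: 0.0
shift [-0.377  0.149  0.484] turn [ 0.001 -0.     0.   ] pos [515.7 -39.2 222.6] F [-0.2  0.4  0.7] w 88.0 t 2.1
[515.72637097 -39.16575923 222.6381654 ] [2.18387272e+00 2.25775780e+00 1.04915475e-03]
```

View pics/w1.png

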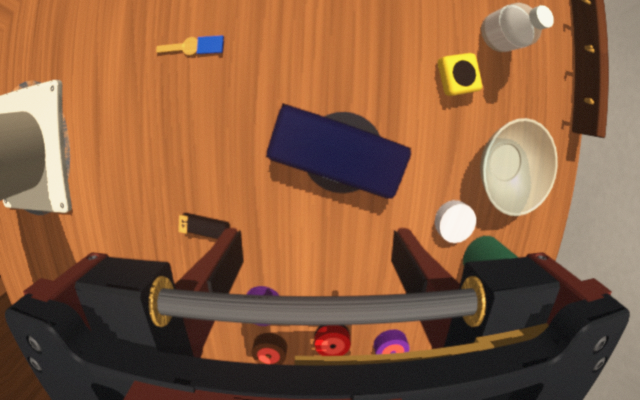

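The wrist view shows the case with corners at (285,105), (410,148), (393,197) and (268,155). The pad peeks out above and below it around (343,152). The key, tape and tin are clear of the path.

```bash
python3 - <<'E'
from h import *
o=ctrl.get_obs()
im=cv2.imread("pics/w1.png")[:,:,::-1].copy(); h,s,v=hsv(im)
m,c=blob((h>105)&(h<130)&(s>120)&(v>15)&(v<140),(338,150)); print(cv2.minAreaRect(plane("wrist",c,40,o).astype(np.float32)))
print(plane("wrist",[(343,113),(343,193),(343,152)],0,o), plane("wrist",[(332,337)],26,o))
need(538,-98,130)
E
python3 -m inch '[[-0.39,0.14,0.5,0,0,0,-1],[-0.39,0.14,0.5,0,0,0,-1],[-0.39,0.14,0.5,0,0,0,-1]]'
python3 -c "from h import *; need(540,-98,12)"
```

```text
((542.7992553710938, -10.08853530883789), (61.457279205322266, 150.86988830566406), 73.07830047607422)
[[547.73015377  33.76763537]
 [552.49688625 -68.14864435]
 [549.82937717 -15.04199491]] [[ 548.25571654 -284.65055909]]
shift [-0.378  0.122  0.62 ] turn [ 0.003  0.002 -0.   ] pos [517.6 -41.8 222.8] F [ 2.4 -2.9  0.2] w 87.6 t 2.15
t: 2.52
ee_pos: [536.3, -95.5, 145.5]
orientation: [-2.183, -2.254, 0.003]
ft_force: [0.4, 0.0, 0.2]
width: 87.8
grasp_force: 0.0
shift [-0.019  0.028  0.89 ] turn [-0.005 -0.002 -0.001] pos [536.3 -95.5 145.5] F [0.4 0.  0.2] w 87.8 t 2.525
```

```bash
python3 -m inch '[[-0.03,0.03,0.4,0,0,0,-1],[-0.03,0.03,0.7,0,0,0,-1],[-0.03,0.03,0.88,0,0,0,-1],[-0.03,0.03,0.88,0,0,0,-1]]'
python3 -m inch '[[0.1,0,0,0,0,0,-1],[0.2,0,0,0,0,0,-1],[0.3,0,0,0,0,0,-1],[0.4,0,0,0,0,0,-1],[0.5,0,0,0,0,0,-1],[0.6,0,0,0,0,0,-1],[0.7,0,0,0,0,0,-1],[0.8,0,0,0,0,0,-1],[0.9,0,0,0,0,0,-1],[0.95,0,0,0,0,0,-1]]'
python3 - <<'E'
from h import *
need(535,190,14)
o=ctrl.get_obs(); im=ctrl.get_image("wrist"); cv2.imwrite('pics/w2.png',im[:,:,::-1]); h,s,v=hsv(im)
m,c=blob((h>105)&(h<130)&(s>120)&(v>15)&(v<140),(320,190)); print(c.min(0),c.max(0),cv2.minAreaRect(plane("wrist",c,40,o).astype(np.float32)))
m,c=blob((h>14)&(h<32)&(s<150)&(v>120),(320,100)); print(c.min(0),c.max(0),cv2.minAreaRect(plane("wrist",c,30,o).astype(np.float32)))
E
```

```text
t: 3.02
ee_pos: [540.8, -98.8, 15.0]
orientation: [-2.182, -2.256, 0.002]
ft_force: [-0.5, -0.2, -0.6]
width: 88.0
grasp_force: 0.0
t: 4.28
ee_pos: [536.8, 42.6, 15.6]
orientation: [-2.186, -2.256, 0.0]
ft_force: [0.2, -1.9, 2.7]
width: 87.6
grasp_force: 1.0
shift [0.983 0.019 0.011] turn [-0.     0.    -0.002] pos [536.8  42.6  15.6] F [ 0.2 -1.9  2.7] w 87.6 t 4.275
[144 111] [459 243] ((527.2702026367188, 87.28468322753906), (155.5401153564453, 63.09431457519531), 1.2734594345092773)
[331  23] [350 106] ((545.2923583984375, 141.95535278320312), (40.937740325927734, 8.591987609863281), 89.03096008300781)
```

View pics/w2.png

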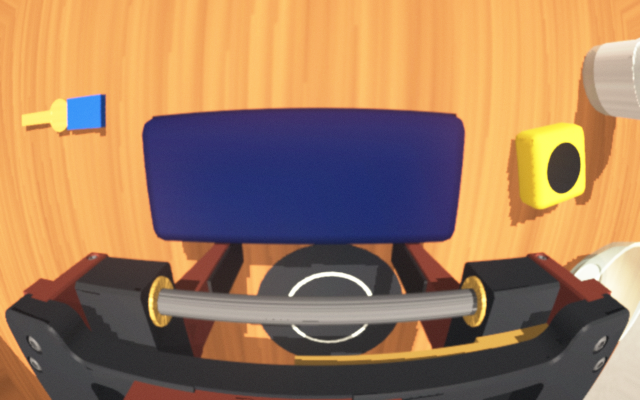

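The case is now square to the fingers, at pixels (144..459, 111..243). The pad ring shows behind it at (330,307). I'll keep pushing.

```bash
python3 -m inch '[[0.1,0,0,0,0,0,-1],[0.2,0,0,0,0,0,-1],[0.3,0,0,0,0,0,-1],[0.4,0,0,0,0,0,-1],[0.5,0,0,0,0,0,-1],[0.6,0,0,0,0,0,-1],[0.7,0,0,0,0,0,-1],[0.8,0,0,0,0,0,-1],[0.9,0,0,0,0,0,-1],[0.95,0,0,0,0,0,-1]]'
python3 -m inch '[[0.04,0,0,0,0,0,-1],[0.08,0,0,0,0,0,-1],[0.12,0,0,0,0,0,-1],[0.15,0,0,0,0,0,-1]]'
python3 - <<'E'
from h import *
need(535,215,15)
o=ctrl.get_obs(); im=ctrl.get_image("wrist"); cv2.imwrite('pics/w3.png',im[:,:,::-1]); h,s,v=hsv(im)
E
```

```text
t: 5.58
ee_pos: [532.5, 185.0, 15.7]
orientation: [2.186, 2.256, 0.0]
ft_force: [-0.1, -0.9, 0.7]
width: 87.9
grasp_force: 0.6
t: 6.08
ee_pos: [531.8, 206.7, 15.7]
orientation: [2.187, 2.255, -0.0]
ft_force: [-0.5, -1.1, 0.9]
width: 87.7
grasp_force: 0.7
shift [0.055 0.023 0.005] turn [-0.     0.    -0.003] pos [531.8 206.7  15.7] F [-0.5 -1.1  0.9] w 87.7 t 6.075
```

View pics/w3.png

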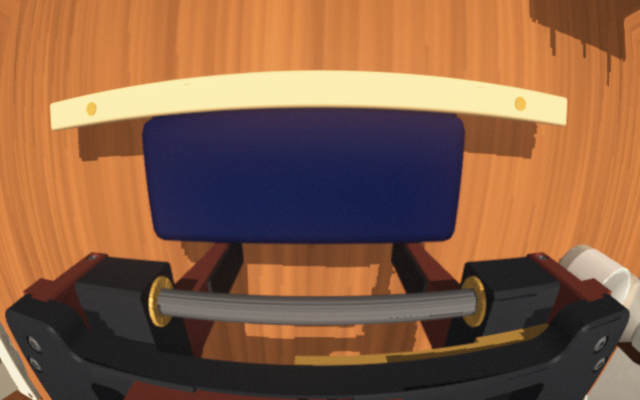

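The case is now right by the stop, at pixels (144..464, 110..243), with the stop's lower edge at row ~107. I'll push until the force shows contact.

```bash
python3 -m inch '[[0.02,0,0,0,0,0,-1],[0.035,0,0,0,0,0,-1]]'
python3 -m inch '[[0.02,0,0,0,0,0,-1],[0.02,0,0,0,0,0,-1]]'
```

```text
t: 6.38
ee_pos: [531.9, 207.3, 15.8]
orientation: [2.181, 2.255, -0.007]
ft_force: [5.6, -38.6, 9.6]
width: 87.6
grasp_force: 19.3
t: 6.62
ee_pos: [531.9, 207.3, 15.9]
orientation: [2.181, 2.254, -0.011]
ft_force: [6.0, -46.0, 8.7]
width: 87.4
grasp_force: 23.0
```

It's seated, with 46 N and no further motion. I'll back off and check the fit and the pad position.

```bash
python3 -m inch '[[-0.1,0,0,0,0,0,-1],[-0.3,0,0,0,0,0,-1],[-0.6,0,-0.5,0,0,0,-1],[-0.9,0,-1,0,0,0,-1],[-1,0,-1,0,0,0,-1],[-1,0,-1,0,0,0,-1]]'
python3 -m inch '[[-0.7,0,-0.4,0,0,0,-1],[-0.7,0,-0.4,0,0,0,-1],[-0.7,0,-0.4,0,0,0,-1],[-0.7,0,-0.4,0,0,0,-1]]'
python3 - <<'E'
from h import *
need(549,-350,180)
o=ctrl.get_obs(); im=ctrl.get_image("wrist"); cv2.imwrite('pics/w4.png',im[:,:,::-1]); h,s,v=hsv(im)
m,c=blob((h>105)&(h<130)&(s>120)&(v>15)&(v<140),(320,80)); print("case",c.min(0),c.max(0),cv2.minAreaRect(plane("wrist",c,40,o).astype(np.float32)))
m,c=blob((h>14)&(h<32)&(s<150)&(v>120),(320,30)); print("stop",c.min(0),c.max(0),cv2.minAreaRect(plane("wrist",c,30,o).astype(np.float32)))
m,c=blob((v<110)&(s<90),(340,170)); print("pad",c.min(0),c.max(0),cv2.minEnclosingCircle(plane("wrist",c,0,o).astype(np.float32)))
E
```

```text
t: 7.38
ee_pos: [538.5, 63.2, 169.2]
orientation: [2.187, 2.249, 0.009]
ft_force: [-0.7, 0.3, 0.9]
width: 88.0
grasp_force: 0.0
t: 7.88
ee_pos: [538.7, -39.2, 224.3]
orientation: [-2.186, -2.254, 0.001]
ft_force: [0.3, 0.2, 0.1]
width: 87.8
grasp_force: 0.0
shift [-2.073  0.006  0.294] turn [-0.002 -0.001 -0.003] pos [538.7 -39.2 224.3] F [0.3 0.2 0.1] w 87.8 t 7.875Traceback (most recent call last):
  File "<stdin>", line 4, in <module>
  File "h.py", line 17, in blob
    i=1+min((j for j in range(k-1) if s[j+1,4]>60),key=lambda j:np.hypot(*(c[j+1]-near)))
        ~~~^^^^^^^^^^^^^^^^^^^^^^^^^^^^^^^^^^^^^^^^^^^^^^^^^^^^^^^^^^^^^^^^^^^^^^^^^^^^^^
ValueError: min() iterable argument is empty
```

View pics/w4.png

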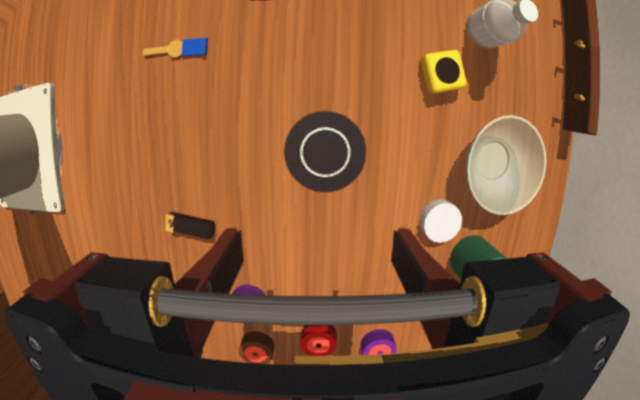

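The wrist view shows the whole pad at about (325,152) with its ring, and the red light at (318,341). The case is out of view here, so I'll check it with the scene and side cameras.

Run:
```python
from h import *
o=ctrl.get_obs()
im=cv2.imread("pics/w4.png")[:,:,::-1].copy(); h,s,v=hsv(im)
m,c=blob((v<110)&(s<110),(325,152)); print("pad",c.min(0),c.max(0),cv2.minEnclosingCircle(plane("wrist",c,0,o).astype(np.float32)))
print("light",plane("wrist",[(319,340)],26,o))
a=ctrl.get_image("scene"); b=ctrl.get_image("side")
h,s,v=hsv(a)
m,c=blob((h>105)&(h<130)&(s>120)&(v>15)&(v<140),(370,140)); q=plane("scene",c,40); print("case",cv2.minAreaRect(q.astype(np.float32)))
m,c=blob((v<90)&(s<110),(312,185)); print("pad scene",c.min(0),c.max(0),cv2.minAreaRect(plane("scene",c,0).astype(np.float32)))
m,c=blob(((h<6)|(h>174))&(s>200)&(v>110),(233,253)); print("light",c.mean(0))
A=cv2.resize(a[80:180,320:450],None,fx=4,fy=4); B=cv2.resize(b[270:380,160:400],(520,240))
cv2.imwrite("pics/chk.png",np.vstack([A[:340],B])[:,:,::-1])
```

```text
pad [303 130] [346 173] ((546.9951171875, -12.525014877319336), 27.728086471557617)
light [[ 548.63530556 -288.51917861]]
case ((531.6551513671875, 238.52713012695312), (169.0750274658203, 89.661865234375), 1.8501819372177124)
pad scene [299 174] [337 203] ((546.8949584960938, -11.166206359863281), (99.48698425292969, 99.25403594970703), 66.26129913330078)
light [232.67164179 252.89552239]
```

View pics/chk.png

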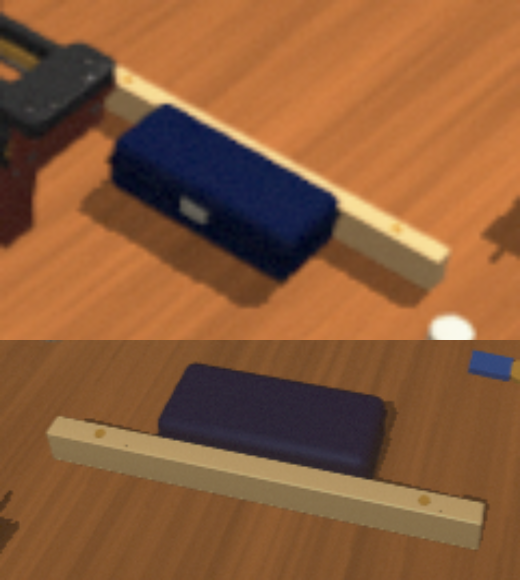

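The case is flush with the stop, both at about 1.85°. The pad is at (547,-12). Next I'll go behind the light and take one close look.

```bash
python3 -m inch '[[-1,0.03,0,0,0,0,0.1],[-1,0.03,0,0,0,0,0.1],[-1,0.03,0,0,0,0,0.1],[-1,0.03,0,0,0,0,0.1]]'
python3 -m inch '[[-1,0.03,0.2,0,0,0,0.1],[-1,0.03,0.2,0,0,0,0.1],[-1,0.03,0.2,0,0,0,0.1],[-1,0.03,0.2,0,0,0,0.1]]'
python3 - <<'E'
from h import *
need(548,-365,15,0)
o=ctrl.get_obs(); im=ctrl.get_image("wrist"); cv2.imwrite('pics/w5.png',im[:,:,::-1]); h,s,v=hsv(im)
m,c=blob(((h<6)|(h>174))&(s>200)&(v>110),(320,180)); print("light",c.min(0),c.max(0),cv2.minEnclosingCircle(plane("wrist",c,24,o).astype(np.float32)))
E
```

```text
t: 8.52
ee_pos: [548.4, -190.3, 224.7]
orientation: [-2.188, -2.253, 0.001]
ft_force: [-0.1, 0.6, 0.1]
width: 51.2
grasp_force: 0.0
t: 9.02
ee_pos: [557.5, -339.3, 194.5]
orientation: [-2.187, -2.253, 0.0]
ft_force: [-0.5, -0.0, 0.1]
width: 39.6
grasp_force: 0.0
shift [-0.171 -0.067  1.197] turn [-0.002 -0.002  0.038] pos [ 557.5 -339.3  194.5] F [-0.5 -0.   0.1] w 39.6 t 9.025
light [284 120] [335 171] ((548.1038208007812, -299.5002136230469), 28.20676040649414)
```

View pics/w5.png

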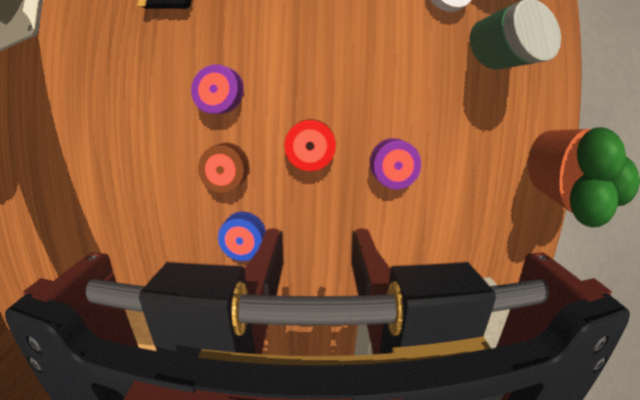

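The light is at (548,-299.5) with radius 28.2, which matches the 28 mm it should be. It's the one at (310,146), with the purple, brown and blue look-alikes well aside. I'll descend behind it with a 40 mm finger cradle.

```bash
python3 -m inch '[[-0.16,-0.065,0.3,0,0,0.04,0.1],[-0.16,-0.065,0.6,0,0,0.04,0.1],[-0.16,-0.065,0.9,0,0,0.04,0.1],[-0.16,-0.065,1,0,0,0.04,0.1],[-0.16,-0.065,1,0,0,0.04,0.1]]'
python3 -c "from h import *; need(548,-362,12,0)"
```

```text
t: 9.7
ee_pos: [548.9, -362.5, 45.7]
orientation: [-2.22, -2.221, 0.0]
ft_force: [0.6, -0.1, 1.1]
width: 39.7
grasp_force: 0.0
shift [ 0.003 -0.006  0.224] turn [-0.001 -0.001  0.001] pos [ 548.9 -362.5   45.7] F [ 0.6 -0.1  1.1] w 39.7 t 9.7
```

```bash
python3 -m inch '[[0,-0.006,0.22,0,0,0,0.1],[0,-0.006,0.22,0,0,0,0.1]]'
python3 -m inch '[[0.08,0,0,0,0,0,0.1],[0.16,0,0,0,0,0,0.1],[0.24,0,0,0,0,0,0.1],[0.32,0,0,0,0,0,0.1],[0.4,0,0,0,0,0,0.1],[0.48,0,0,0,0,0,0.1],[0.56,0,0,0,0,0,0.1],[0.64,0,0,0,0,0,0.1],[0.72,0,0,0,0,0,0.1],[0.8,0,0,0,0,0,0.1]]'
python3 -m inch '[[0.08,0,0,0,0,0,0.1],[0.16,0,0,0,0,0,0.1],[0.24,0,0,0,0,0,0.1],[0.32,0,0,0,0,0,0.1],[0.4,0,0,0,0,0,0.1],[0.48,0,0,0,0,0,0.1],[0.56,0,0,0,0,0,0.1],[0.64,0,0,0,0,0,0.1],[0.72,0,0,0,0,0,0.1],[0.76,0,0,0,0,0,0.1]]'
python3 - <<'E'
from h import *
need(547,-41.6,12,0)
o=ctrl.get_obs(); im=ctrl.get_image("wrist"); cv2.imwrite('pics/w6.png',im[:,:,::-1]); h,s,v=hsv(im)
m,c=blob(((h<6)|(h>174))&(s>200)&(v>110),(320,220)); print("light",c.min(0),c.max(0),cv2.minEnclosingCircle(plane("wrist",c,24,o).astype(np.float32)))
E
```

```text
t: 9.95
ee_pos: [547.6, -363.2, 13.0]
orientation: [-2.221, -2.22, 0.0]
ft_force: [0.3, -0.4, 0.4]
width: 39.8
grasp_force: 0.0
t: 11.2
ee_pos: [547.9, -243.3, 12.7]
orientation: [2.222, 2.221, -0.0]
ft_force: [0.2, -4.4, 4.4]
width: 39.7
grasp_force: 2.5
t: 12.45
ee_pos: [547.7, -129.1, 12.6]
orientation: [-2.221, -2.221, 0.0]
ft_force: [-0.3, -3.4, 4.3]
width: 39.2
grasp_force: 2.6
shift [ 0.583 -0.005  0.004] turn [-0.001 -0.     0.   ] pos [ 547.7 -129.1   12.6] F [-0.3 -3.4  4.3] w 39.2 t 12.45
light [263 146] [370 254] ((547.5220336914062, -98.7587890625), 29.086992263793945)
```

Light centre is 30.3 mm ahead of the TCP, as predicted. 0.58 to go.

```bash
python3 -m inch '[[0.08,0,0,0,0,0,0.1],[0.16,0,0,0,0,0,0.1],[0.24,0,0,0,0,0,0.1],[0.32,0,0,0,0,0,0.1],[0.4,0,0,0,0,0,0.1],[0.47,0,0,0,0,0,0.1],[0.53,0,0,0,0,0,0.1],[0.56,0,0,0,0,0,0.1],[0.58,0,0,0,0,0,0.1],[0.58,0,0,0,0,0,0.1]]'
python3 -m inch '[[-0.05,0,0,0,0,0,0.1],[-0.2,0,0,0,0,0,0.1],[-0.4,0,-0.4,0,0,0,0.1],[-0.6,0,-0.8,0,0,0,0.1],[-0.6,0,-1,0,0,0,0.1],[-0.6,0,-1,0,0,0,0.1]]'
python3 - <<'E'
from h import *
o=ctrl.get_obs(); im=ctrl.get_image("wrist"); h,s,v=hsv(im); need(547,-130,160,0)
m,c=blob(((h<6)|(h>174))&(s>200)&(v>110),(320,180)); print("light",c.min(0),c.max(0),cv2.minEnclosingCircle(plane("wrist",c,24,o).astype(np.float32)))
a=ctrl.get_image("scene"); B=cv2.resize(a[80:220,260:440],(640,498))
cv2.imwrite('pics/w7.png',np.hstack([cv2.resize(im[60:310,120:520],(400,250)),cv2.resize(B,(400,250))])[:,:,::-1])
E
```

```text
t: 13.75
ee_pos: [547.8, -42.9, 12.6]
orientation: [-2.222, -2.221, 0.0]
ft_force: [0.4, -0.3, -0.2]
width: 39.6
grasp_force: 0.0
t: 14.5
ee_pos: [549.8, -134.7, 165.9]
orientation: [2.22, 2.215, 0.005]
ft_force: [0.1, 0.6, 0.0]
width: 39.8
grasp_force: 0.0
shift [ 0.026 -0.009  0.026] turn [ 0.003  0.001 -0.002] pos [ 548.4 -134.   163.8] F [-0.5  1.  -0. ] w 39.4 t 14.55
light [287  39] [341  93] ((547.5131225585938, -13.056404113769531), 27.890506744384766)
```

View pics/w7.png

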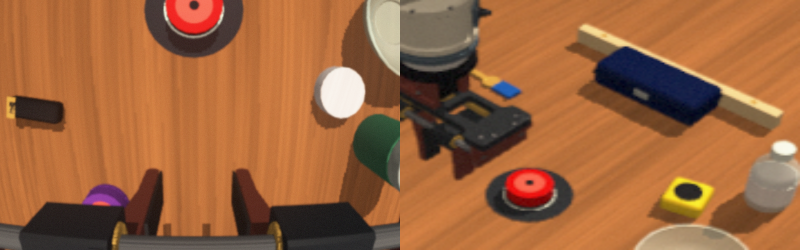

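The light sits inside the white ring at (547.5,-13.1), against a pad centre of (547,-12). The case is still flush with the stop, and the arm is clear.

```bash
python3 -m inch '[[0,0,0,0,0,0,0.1],[0,0,0,0,0,0,0.1],[0,0,0,0,0,0,0.1],[0,0,0,0,0,0,0.1]]'; python3 -c "
from workcell import ctrl
print(ctrl.close_job())"
```

```text
t: 15.1
ee_pos: [547.8, -132.8, 162.3]
orientation: [-2.221, -2.221, 0.001]
ft_force: [-0.4, -0.3, -1.2]
width: 39.5
grasp_force: 0.0
the job is handed in; nothing more can be done
None
```

The job is handed in at about 15 s, with no verdict returned: the case lies flush against the birch stop, and the red bike light stands about 1 mm from the pad's centre, inside the ring, by camera measurement.

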